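# Dress the sprung lapping plate

## Robot

A 6-joint arm with a two-finger parallel gripper is mounted at the origin on the work surface. World frame = base frame: x ahead of the robot, y to its left, z up, the work surface at z = 0. Lengths are in m, angles in rad, forces in N, time in s.
With the tool pointing down it reaches from about 0.325 to 0.775 m from the base axis. Payload 5.5 kg.
Tool frame: the origin (TCP) lies between the finger pads; the fingertips stand 8 mm ahead of it and the grasp point (between the pads) lies 11 mm behind it (tcp_to_tips is the distance from the TCP to the fingertips, in m); z points along the fingers, y is the direction in which the jaws open and shut (so a half turn about z gives the same grasp; the last joint's range is limited). The gripper opens to 88 mm and grips with 3 to 60 N. Pads are 20 mm wide; open, the fingers measure 115 mm over their backs; the gripper's body (75 mm by 178 mm) begins 61 mm behind the grasp point.
Start: joints at [1.281, 0.091, 1.231, -0, 1.82, -0.057], TCP at [0.138, 0.584, 0.231] pointing down, gripper open.
Joint ranges: [-2.87, 2.87], [-0.86, 2.18], [0.17, 2.46], [-1.51, 4.65], [0.06, 2.69], [-2.65, 2.65]. Speed limits (rad/s): [2.57, 2.57, 3.01, 3.14, 3.14, 3.14].

## Interface

Orientations are given as a unit quaternion [w, x, y, z].
In Python, from bench import * gives the robot as it stands. Calls block until the motion is done:
- move_to(position, orientation): joint-space move of the TCP to a pose.
- move_l(position, speed=0.15, orientation=None): straight line of the TCP; orientation=None keeps the orientation; speed is the mean speed in m/s.
- movej(angles): joint-space move.
- gripper_open() and close(): open the fingers fully, or close them until they stop; the grip force is fixed at half the most.
- hold(seconds).
- inverse_kinematics(position, orientation): joint angles nearest the present ones, or None.
- state(): the state.
- get_image(name): name is "scene" or "top" or "wrist"; returns a dict with "frame" (400x640x3 uint8, blue, green, red), "depth" (400x640 float32, m along the optical axis (not along the pixel's ray), 0 where there is no reading), "camera_matrix" (3x3 intrinsics, pixels), "k1" (the pictures are not rectified: a ray, as slopes to the right and down, at radius r is drawn at 1 + k1 r^2 times it, then the intrinsics apply), "view" (4x4, takes a point from world to camera coordinates). Camera axes: x right, y up, looking along -z (the intrinsics and any distortion apply to the point x, -y, -z); pixel columns grow to the right and rows downward; lengths in m; the calibration is good to about 2 mm. A picture is of the moment at which its call begins.
A pose or a line that the arm cannot do raises IKError and nothing moves.
- job_done(): hands the job in, once; it reports no verdict.
The state is a dict: "time": time; "joint_pos": joint angles; "dq": joint speeds; "joint_torque": joint torques, N m; "ee_pos": TCP position; "ee_rot": TCP orientation; "ft_force": force on the tool from outside, world axes, zero at the start; "moment": the same for the moment, N m; "finger_gap": finger opening in m.
Only numpy, scipy, OpenCV 4.12 (cv2) and the standard library are available. Lean on these libraries where they do the work, as an engineer would, in place of code of your own. Each camera call takes 0.05 s, during which the arm holds its last target. There are 200 camera calls.

## Task

Take the long hand block (the steel one with the long straight rib handle, not the short block or the round one) and set it squarely across the sprung steel lapping plate at the plate's open end. Press it down until the plate has sunk about half of its travel and, keeping it pressed by about that much without lifting and without pushing the plate to the bottom, sweep it along until it is close to the raised stop bar at the other end (less than 20 mm away, touching is fine). Then let go and leave the block standing there on the plate; leave the short block and the round one where they are.

Things in the scene. Friction and masses are not known exactly. Their poses are not given: they have to be found in the camera images.
- block_center (a point): Long hand block, loose, about 0.25 kg: steel foot 44 (x) by 84 (y) by 18 mm high; centred on it an upright grey rib handle 20 mm thick (x), 70 mm long (y), 46 mm high; 64 mm high in all. Origin at its centre, 32 mm above its underside; z up. Grasp the rib across its thickness, closing along the block's x. On the plate the block's x lies along the plate's x, either way round.
- plate_mid (a point): Centre of the top face of the sprung steel plate, 240 (x) by 100 (y) by 12 mm, top 50 mm above the bench when up, on a fixed stand 260 by 120 mm. It sinks with the plate. +x points from the open end (-120 mm) to the stop bar: 8 mm high, right across, face at x = +108 mm (a touching block has its centre at +86 mm). At the open end the block's centre goes at about x = -85 mm.
- plate (a joint): How far the plate is pressed down, in m: 0 up (at rest), 0.015 at the bottom; half travel is 0.0075. It sinks level on springs: starts to move at 5 N and takes 0.5 N more per mm (9 N at half travel, 12.5 N at the bottom, block's weight included). The block's weight alone (under 3.5 N) does not sink it.
- small_center (a point): Bystander: short hand block, same make but foot 44 by 44 mm and rib only 30 mm long, 64 mm high, loose. Origin 32 mm above its underside. To be left alone.
- lap_center (a point): Bystander: round hand lap, steel disc 68 mm across and 18 mm high with a round knob 32 mm across, 64 mm high in all, loose. Origin 32 mm above its underside. To be left alone.
Not all that is in view belongs to the job. What is shaped like the part that bears block_center but black or turquoise is not meant.

How it is judged:
On the way, in this order (a step that is already met when the one before it is completed fails the run):
1. the block stands squarely across the plate at the open end and presses it down about half way (3 to 12 mm) (x of block_center in the frame of plate_mid between -0.115 and -0.06 m and y of block_center in the frame of plate_mid between -0.025 and 0.025 m and angle between the y axis of block_center and the y axis of plate_mid, either way round below 0.3 rad and angle between block_center's own z axis and vertical below 0.15 rad and z of block_center in the frame of plate_mid below 0.04 m and value of joint plate between 0.003 and 0.012 m and contact force between block and plate above 1.5 N), for 0.15 s.
2. still pressed so, it has come a quarter of the way (x of block_center in the frame of plate_mid between -0.052 and -0.024 m and y of block_center in the frame of plate_mid between -0.025 and 0.025 m and angle between the y axis of block_center and the y axis of plate_mid, either way round below 0.3 rad and angle between block_center's own z axis and vertical below 0.15 rad and z of block_center in the frame of plate_mid below 0.04 m and value of joint plate between 0.003 and 0.012 m and contact force between block and plate above 1.5 N), for 0.05 s.
3. still pressed so, it reaches the middle (x of block_center in the frame of plate_mid between -0.02 and 0.005 m and y of block_center in the frame of plate_mid between -0.025 and 0.025 m and angle between the y axis of block_center and the y axis of plate_mid, either way round below 0.3 rad and angle between block_center's own z axis and vertical below 0.15 rad and z of block_center in the frame of plate_mid below 0.04 m and value of joint plate between 0.003 and 0.012 m and contact force between block and plate above 1.5 N), for 0.05 s.
4. still pressed so, it has come three quarters of the way (x of block_center in the frame of plate_mid between 0.009 and 0.034 m and y of block_center in the frame of plate_mid between -0.025 and 0.025 m and angle between the y axis of block_center and the y axis of plate_mid, either way round below 0.3 rad and angle between block_center's own z axis and vertical below 0.15 rad and z of block_center in the frame of plate_mid below 0.04 m and value of joint plate between 0.003 and 0.012 m and contact force between block and plate above 1.5 N), for 0.05 s.
5. still pressed so, it nears the stop (x of block_center in the frame of plate_mid between 0.038 and 0.06 m and y of block_center in the frame of plate_mid between -0.025 and 0.025 m and angle between the y axis of block_center and the y axis of plate_mid, either way round below 0.3 rad and angle between block_center's own z axis and vertical below 0.15 rad and z of block_center in the frame of plate_mid below 0.04 m and value of joint plate between 0.003 and 0.012 m and contact force between block and plate above 1.5 N), for 0.05 s.
6. still pressed so, it is within 22 mm of the stop bar (x of block_center in the frame of plate_mid between 0.064 and 0.095 m and y of block_center in the frame of plate_mid between -0.025 and 0.025 m and angle between the y axis of block_center and the y axis of plate_mid, either way round below 0.3 rad and angle between block_center's own z axis and vertical below 0.15 rad and z of block_center in the frame of plate_mid below 0.04 m and value of joint plate between 0.003 and 0.012 m and contact force between block and plate above 1.5 N), for 0.1 s.
At the end, for the whole second after the job is handed in: The long block stands upright, released and at rest on the plate, its foot within about 24 mm of the stop bar, within 25 mm of the plate's centre line and square to it within 17 degrees; the plate is up again (pressed less than 1.5 mm) (x of block_center in the frame of plate_mid between 0.062 and 0.095 m and y of block_center in the frame of plate_mid between -0.025 and 0.025 m and angle between the y axis of block_center and the y axis of plate_mid, either way round below 0.3 rad and angle between block_center's own z axis and vertical below 0.15 rad and z of block_center in the frame of plate_mid below 0.04 m and value of joint plate below 0.0015 m and contact force between the fingers and block below 0.3 N and contact force between block and plate above 0.5 N and linear speed of block below 0.02 m/s); the robot touches nothing.
It fails at once if the plate is pushed to the bottom (more than 14 mm of its 15 mm travel) (value of joint plate above 0.014 m).
It fails at once if in mid-stroke the block is not pressed or is lifted a little (block less than 13 mm over the middle part of the plate while the plate is sunk less than 1.5 mm) (x of block_center in the frame of plate_mid between -0.05 and 0.05 m and y of block_center in the frame of plate_mid between -0.06 and 0.06 m and z of block_center in the frame of plate_mid below 0.045 m and value of joint plate below 0.0015 m).
It fails at once if the short block is moved by more than 20 mm (distance of small_center from where it was at the start of the episode above 0.02 m).
It fails at once if the round lap is moved by more than 20 mm (distance of lap_center from where it was at the start of the episode above 0.02 m).
It also fails if it takes over 48 s, if anything falls off the work surface, if the arm or the gripper's body presses on something with over 40 N, if the wrist force passes 120 N, or if a joint passes its speed limit or range.

## Working session

There is one attempt and no reset: what is moved stays moved. The work goes in short steps, each a Python script; the robot and the scene stay as the last script left them, time stands still between calls to the robot, and variables do not carry over. Pictures are saved under pics/ and viewed, about 8 in all and at most 12, crops included, and the job is handed in when it is done.

```bash
mkdir -p pics; ls; python3 - <<'E'
from bench import *
import cv2,numpy as np
a=get_image("top");b=get_image("scene")
for n,i in (("top",a),("scene",b)):
    np.savez(f"{n}0.npz",**{k:np.array(v) for k,v in i.items()})
cv2.imwrite("pics/top0.png",a["frame"]);cv2.imwrite("pics/scene0.png",b["frame"])
s=state();print(s)
print(a["view"],a["camera_matrix"],a["k1"])
E
```

```text
pics
{'time': 0.1, 'joint_pos': array([ 1.28127868e+00,  9.17939548e-02,  1.23173662e+00,  2.20812358e-05,
        1.81982232e+00, -5.67122042e-02]), 'dq': array([ 0.00066016, -0.00071126, -0.00291843,  0.00012234, -0.00094045,
       -0.00090425]), 'joint_torque': array([ 2.17918612e-03, -4.47858131e+01, -4.07569027e+01,  7.00566941e-02,
        2.82619701e-02, -1.18629400e-04]), 'ee_pos': array([0.13835474, 0.58357196, 0.22963002]), 'ee_rot': array([-1.62144979e-04,  1.16137295e-01,  9.93232779e-01, -8.65124062e-04]), 'ft_force': array([-0.16304217, -0.22893057,  0.45601669]), 'moment': array([-0.01079345, -0.01932351,  0.02528132]), 'finger_gap': 0.0878926007675241}
[[ 0.01517385 -0.99941238  0.0307353   0.09237046]
 [ 0.99573299  0.01790203  0.09052808 -0.5727573 ]
 [-0.09102511  0.02923049  0.99541951 -1.00500599]
 [ 0.          0.          0.          1.        ]] [[416.19055474   0.         320.13443136]
 [  0.         416.19055474 204.32444894]
 [  0.           0.           1.        ]] 0.007571762112808162
```

View pics/top0.png

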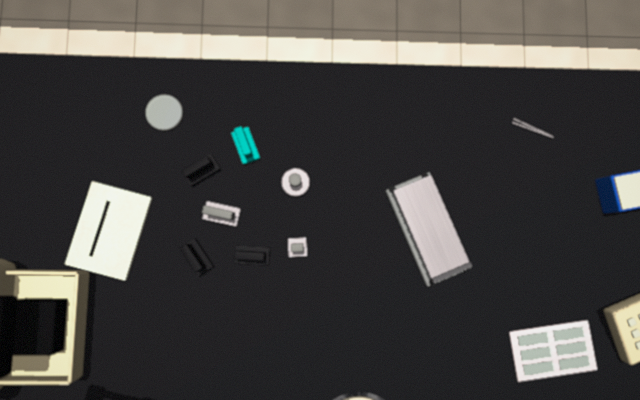

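View pics/scene0.png

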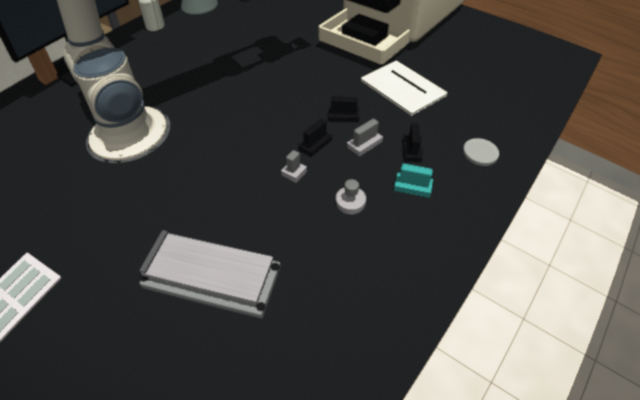

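The candidates in top are the light block (221,213), three black blocks (202,170), (197,257) and (252,255), a turquoise one (245,145), a short block (297,247) and the round lap (295,181). Only (221,213) is both grey steel and long-ribbed. I'll check that in an enlarged crop, and find the plate's stop end from depth.

```bash
cat > h.py <<'E'
import numpy as np,cv2
def world(im,scale=1):
    K=im["camera_matrix"];d=im["depth"];k1=float(im["k1"])
    h,w=d.shape;u,v=np.meshgrid(np.arange(w),np.arange(h))
    xy=cv2.undistortPoints(np.stack([u,v],-1).reshape(-1,1,2).astype(np.float64),K,np.array([k1,0,0,0,0])).reshape(h,w,2)
    c=np.stack([xy[...,0]*d,-xy[...,1]*d,-d,np.ones_like(d)],-1)
    W=(c@np.linalg.inv(im["view"]).T)[...,:3]
    W[d==0]=np.nan
    return W
def rect(P):
    (c,s,a)=cv2.minAreaRect(P.astype(np.float32)*1000)
    b=cv2.boxPoints((c,s,a))
    e=[b[1]-b[0],b[2]-b[1]];l=max(e,key=np.linalg.norm)
    return np.array(c)/1000,sorted(s),np.arctan2(l[1],l[0])
E
python3 - <<'E'
from h import *
im=dict(np.load("top0.npz"));W=world(im)
def roi(n,u0,u1,v0,v1,z0,z1):
    P=W[v0:v1,u0:u1].reshape(-1,3);P=P[(P[:,2]>z0)&(P[:,2]<z1)]
    print(n,len(P),rect(P[:,:2]),P.mean(0),np.percentile(P[:,2],[1,50,99]))
roi("long",200,242,198,230,.008,.09);roi("longrib",200,242,198,230,.04,.09)
roi("small",284,310,235,260,.008,.09);roi("lap",280,312,166,197,.008,.09)
roi("plate",380,480,165,290,.008,.09);roi("platetop",380,480,165,290,.042,.054);roi("bar",380,480,165,290,.0545,.09)
roi("bk",180,222,150,188,.008,.09);roi("bk2",180,214,236,276,.008,.09);roi("bk3",232,272,244,266,.008,.09);roi("tq",230,262,122,166,.008,.09)
f=im["frame"]
c1=cv2.resize(f[135:280,175:320],(400,400),interpolation=3);c2=cv2.resize(f[165:295,375:505],(400,400),interpolation=3)
s=np.load("scene0.npz")["frame"]
c3=cv2.resize(s[80:230,270:445],(400,343//1),interpolation=3)
cv2.imwrite("pics/crop1.png",np.hstack([c1,c2]))
z=W[165:295,375:485,2];print(np.round(z[::8,::7]*1000))
E
```

```text
long 631 (array([0.54490002, 0.34486597]), [43.8035774230957, 84.08242797851562], np.float32(1.3691431)) [0.5435957  0.34129834 0.03701624] [0.01355309 0.01995542 0.06731638]
longrib 265 (array([0.54475006, 0.34493774]), [19.827211380004883, 70.38386535644531], np.float32(1.369849)) [0.54423931 0.34321145 0.06300424] [0.04635253 0.06355742 0.06751466]
small 319 (array([0.46527161, 0.15583829]), [42.088623046875, 44.10993957519531], np.float32(0.026270587)) [0.46528573 0.1556824  0.03350431] [0.01368213 0.01916393 0.0671795 ]
lap 574 (array([0.62698029, 0.16393657]), [66.01012420654297, 66.46759033203125], np.float32(0.78988725)) [0.62501231 0.1637326  0.02913218] [0.0126352  0.01852216 0.06677876]
plate 5075 (array([ 0.5159646 , -0.16759746]), [119.33787536621094, 264.9215087890625], np.float32(0.40476272)) [ 0.51384117 -0.1607281   0.04473316] [0.01415532 0.04953397 0.05912532]
platetop 3873 (array([ 0.51645947, -0.16855656]), [101.64205932617188, 238.93763732910156], np.float32(0.412392)) [ 0.51974998 -0.16625652  0.04985916] [0.0450282  0.04993062 0.05359898]
bar 237 (array([ 0.51
[... 1300 characters left out ...]
 46. 48. -0. -1.  2. -6.  4.]
 [ 5. -2.  0. -1. 22. nan 50. 45. nan 53. 52. -2. -0. -4.  1.  4.]
 [-1. -1. -0.  0. 16. 48. 50. 49. 48. 52. 48. 52.  2.  0. -1.  3.]
 [-3.  1. -0. -0.  3. 21. 47. 48. 50. 48. 52. 51.  2.  2. -0. -3.]
 [-0.  1. -5. -1. -1. 21. 46. 51. 52. 48. 48. 50. 53.  4.  1. -1.]
 [-2. -2. -0. -2.  2.  2. 22. 52. 50. 49. 49. 47. 48.  3. -1. -1.]
 [-4.  0. -1.  3.  4.  3. 16. 51. 49. 47. 50. 49. 52. 48. -2. -1.]
 [ 0. -0. -6.  0.  2. -0.  1. 16. 50. 51. 50. 54. 57. 20.  2. -1.]
 [ 1. -3. -1. -2.  2.  0.  0. 17. 49. 61. 55. -1.  1.  2. -3. -1.]
 [-1. -1. -1. -2. -1. -1. -1. -1. 21. -3. -1.  2. -3. -3. -1.  0.]
 [-4. -2. -3.  1. -1. -2. -2.  1.  3.  2. -0.  2. -2.  4.  3. -3.]]
```

View pics/crop1.png

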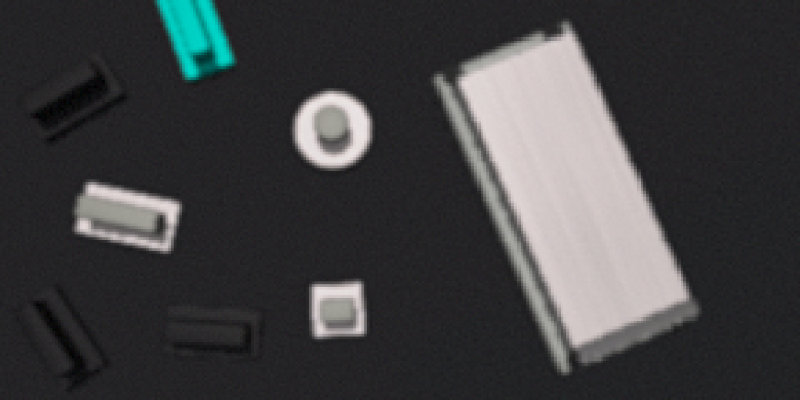

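The crop confirms it: the grey long-rib block is at crop (128,215), which is top (221,213). It measures 84x44 mm with a 70x20 mm rib, and is neither black nor turquoise. The plate's raised dark bar is at the lower right, crop (640,330), which is top (454,272) on the near-robot side. So plate +x points back towards the robot, and the open end is the far one. I'll grasp the block next.

```bash
cat >> h.py <<'E'
from scipy.spatial.transform import Rotation as R
def q(a):
    y=np.array([np.cos(a),np.sin(a),0]);z=np.array([0,0,-1.]);x=np.cross(y,z)
    return R.from_matrix(np.stack([x,y,z],1)).as_quat()[[3,0,1,2]]
E
python3 - <<'E'
from bench import *
from h import *
a=-0.2
move_to([.545,.345,.17],q(a))
im=get_image("wrist");cv2.imwrite("pics/wrist1.png",im["frame"])
W=world(im);P=W.reshape(-1,3);m=(abs(P[:,0]-.545)<.06)&(abs(P[:,1]-.345)<.06)
for lo,hi in((.01,.075),(.05,.075)):
    Q=P[m&(P[:,2]>lo)&(P[:,2]<hi)];print(len(Q),rect(Q[:,:2]) if len(Q)>5 else 0)
s=state();print(s["time"],s["ee_pos"],s["joint_pos"],s["ft_force"])
E
```

```text
3375 (array([0.54586584, 0.34651697]), [44.00812530517578, 83.89688873291016], np.float32(1.3723477))
1590 (array([0.54600482, 0.34665454]), [19.919965744018555, 69.58341217041016], np.float32(1.3660523))
1.8833 [0.54428987 0.34616442 0.1703732 ] [5.13556419e-01 2.08725246e-01 1.20791601e+00 3.33663314e-04
 1.72443052e+00 7.11376662e-01] [-0.09098685  0.33055112  0.7893174 ]
```

View pics/wrist1.png

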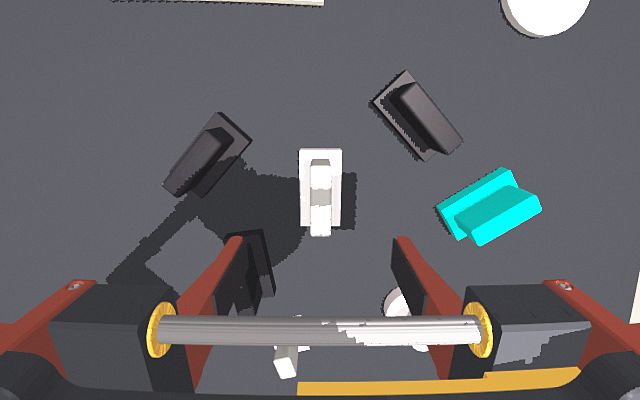

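The wrist view shows the grey block at (320,190), square between the jaws and with the fingers clear of its neighbours. I'll descend, grip and carry it to above the open end.

```bash
python3 - <<'E'
from bench import *
from h import *
a=-0.2
move_l([.5455,.3460,.034],.12,q(a)); close(); s=state();print(s["finger_gap"],s["ee_pos"],s["ft_force"])
move_l([.5455,.3460,.2],.15)
hold(.3);s=state();print(s["finger_gap"],s["ee_pos"],s["ft_force"])
u=np.array([np.cos(.41),np.sin(.41)]);c=np.array([.516,-.168])
p=c+.085*u
move_to([*p,.16],q(.41));hold(.3)
im=get_image("wrist");cv2.imwrite("pics/wrist2.png",im["frame"])
W=world(im);np.save("w2.npy",W);P=W.reshape(-1,3)
m=(abs(P[:,0]-.5)<.18)&(abs(P[:,1]+.17)<.15)
for lo,hi in((.042,.054),(.01,.07)):
    Q=P[m&(P[:,2]>lo)&(P[:,2]<hi)];print(len(Q),rect(Q[:,:2]))
Q=P[(np.linalg.norm(P[:,:2]-p,axis=1)<.07)&(P[:,2]>.09)&(P[:,2]<.17)]
print("zmin block",np.percentile(Q[:,2],[0,1,5]) if len(Q) else 0)
s=state();print(s["time"],s["ee_pos"],s["joint_pos"],s["ft_force"])
E
```

```text
0.019790676632687677 [0.54544089 0.34600928 0.03396149] [-0.14952212  0.00263001  0.25668057]
0.019961491900817984 [0.54537069 0.3459175  0.19937963] [ 0.37058677  0.52328645 -2.56241153]
19314 (array([ 0.51735718, -0.16802173]), [100.85044860839844, 238.920166015625], np.float32(0.40880862))
25079 (array([ 0.5154248 , -0.16713564]), [119.24661254882812, 266.908203125], np.float32(0.4027172))
zmin block [0.12791498 0.12992452 0.13540206]
7.8917 [ 0.59407735 -0.13369616  0.16000254] [-2.77233645e-01  1.12279367e-01  1.33280028e+00  1.60646809e-05
  1.69652569e+00 -6.87872955e-01] [ 0.12180067 -0.0563465  -1.39768191]
```

View pics/wrist2.png

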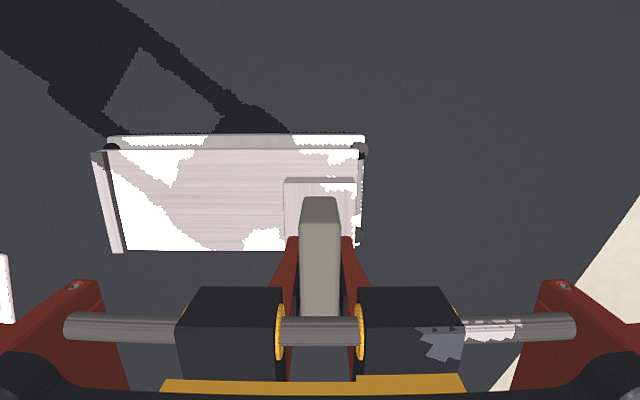

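The block hangs upright over the open end at (320,210), and the stop bar is at the far left (108,200), as expected. Next is the press, with a force check: about 9 N of change is expected at half travel.

```bash
python3 - <<'E'
from bench import *
from h import *
u=np.array([np.cos(.408),np.sin(.408)]);c=np.array([.5165,-.168]);p=c+.085*u
def rd(n):
    F=[]
    for _ in range(6): hold(.04);F.append(state()["ft_force"])
    s=state();print(n,round(s["time"],2),s["ee_pos"].round(4),np.mean(F,0).round(2),round(s["finger_gap"],4))
move_l([*p,.095],.1,q(.408));rd("above")
for z in(.086,.082,.079,.0765):
    move_l([*p,z],.03);rd(z)
E
```

```text
above 8.94 [ 0.5949 -0.1344  0.0959] [-0.34 -0.05 -2.33] 0.0199
0.086 9.64 [ 0.5946 -0.1343  0.0862] [ 0.11  0.09 -1.91] 0.0197
0.082 10.18 [ 0.5951 -0.1344  0.0828] [ 1.49 -0.73  2.86] 0.0201
0.079 10.68 [ 0.595  -0.1344  0.0795] [ 3.44 -1.18  4.58] 0.0201
0.0765 11.18 [ 0.5949 -0.1344  0.0771] [ 3.33 -1.14  6.16] 0.0202
```

The force on the plate is about 8.5 N and the geometry gives about 7 mm sunk, so the two agree on half travel. I'll sweep in monitored segments.

```bash
python3 - <<'E'
from bench import *
from h import *
u=np.array([np.cos(.408),np.sin(.408)]);c=np.array([.5165,-.168])
z=.0763
for x in(-.060,-.038,-.008,.022,.049,.078):
    move_l([*(c-x*u),z],.045)
    F=[]
    for _ in range(5): hold(.03);F.append(state()["ft_force"])
    s=state();f=np.mean(F,0);print(x,round(s["time"],2),s["ee_pos"].round(4),f.round(2),round(s["finger_gap"],4))
    tot=f[2]+2.3
    if tot>10.3: z+=.001
    elif tot<7.6: z-=.001
im=get_image("top");cv2.imwrite("pics/top1.png",cv2.resize(im["frame"][100:310,330:530],(800,840))[:600])
E
```

```text
-0.06 12.05 [ 0.5718 -0.1437  0.0768] [2.4  1.2  6.47] 0.0197
-0.038 12.86 [ 0.5516 -0.1525  0.0768] [2.92 1.08 6.09] 0.02
-0.008 13.84 [ 0.5242 -0.1643  0.0768] [2.99 1.08 6.76] 0.0198
0.022 14.82 [ 0.4966 -0.1762  0.0768] [2.69 1.24 6.38] 0.0197
0.049 15.74 [ 0.4718 -0.1869  0.0767] [2.65 1.28 6.21] 0.0198
0.078 16.7 [ 0.4452 -0.1985  0.0767] [2.58 0.91 6.15] 0.0199
```

The force held steady at about 8.5 N throughout. I'll check where the block actually is before releasing it.

```bash
python3 - <<'E'
from bench import *
from h import *
im=get_image("wrist");im2=get_image("scene")
W=world(im2)
cv2.imwrite("pics/pre.png",np.hstack([cv2.resize(im["frame"],(400,250)),cv2.resize(im2["frame"][205:330,110:310],(400,250))]))
E
```

```text
(no output)
```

View pics/pre.png

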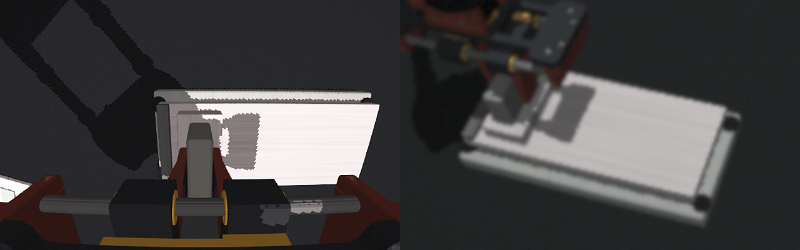

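The block stands upright beside the stop bar, with its foot next to the bar at (165,135) in the left half. I'll ease the plate up, release, retreat and check.

```bash
python3 - <<'E'
from bench import *
from h import *
u=np.array([np.cos(.408),np.sin(.408)]);c=np.array([.5165,-.168]);p=c-.078*u
move_l([*p,.0838],.03);hold(.3);print(state()["ft_force"])
gripper_open();hold(.3)
move_l([*p,.24],.12)
move_to([.45,.12,.3],q(.408))
hold(.3);im=get_image("top");W=world(im)
P=W[165:295,375:485].reshape(-1,3)
for n,lo in(("rib",.085),("top",.10)):
    Q=P[(P[:,2]>lo)&(P[:,2]<.125)]
    r=rect(Q[:,:2]);d=r[0]-c;print(n,len(Q),r,"plate x,y",-d@u,-d@np.array([-u[1],u[0]]),np.median(Q[:,2]))
for n,a in(("small",(284,310,235,260)),("lap",(280,312,166,197))):
    Q=W[a[2]:a[3],a[0]:a[1]].reshape(-1,3);Q=Q[(Q[:,2]>.008)&(Q[:,2]<.09)];print(n,rect(Q[:,:2]) if len(Q)>5 else "hidden")
s=state();print(s["time"],s["ee_pos"],s["ft_force"])
cv2.imwrite("pics/end.png",np.hstack([cv2.resize(im["frame"][160:300,370:510],(400,400),interpolation=3),cv2.resize(get_image("scene")["frame"],(400,400))]))
E
```

```text
[-1.43201039  2.13958619  2.8060659 ]
rib 343 (array([ 0.44458725, -0.19823579]), [20.397573471069336, 69.53424072265625], np.float32(-1.1583527)) plate x,y 0.07800666465152015 -0.0007792050478523699 0.1130649007383272
top 303 (array([ 0.44460846, -0.19841519]), [20.368825912475586, 69.23369598388672], np.float32(-1.1553227)) plate x,y 0.07805837625742 -0.0006061176286362285 0.1134324482435185
small hidden
lap (array([0.62688348, 0.16418053]), [65.81011962890625, 66.01688385009766], np.float32(0.80597377))
22.0083 [0.45015355 0.11944387 0.29984121] [-0.65509573  1.33163219 -0.77079616]
```

View pics/end.png

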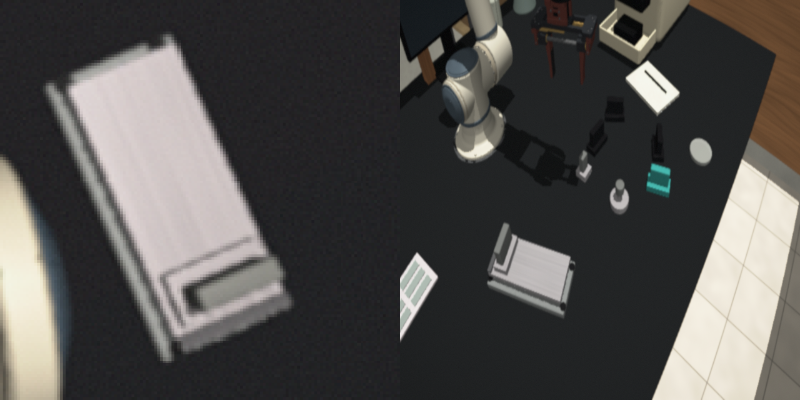

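The block stands free and square beside the stop bar, at plate x = +78 mm and y = -1 mm. Its top is at 113 mm, so the plate is up again.

```bash
python3 -c "
from bench import *
job_done()"
```

```text
the job is handed in; nothing more can be done
```

I gripped the long steel block by its rib, set it across the plate's open end and pressed the plate about 7 mm down. I swept it 163 mm to the stop without lifting, then eased the plate up, released the block and backed the arm away. The job is handed in; it took about 22 s of the 48 s allowed.

- **Pressing:** the force on the plate was about 8.5 N at each of the six stops along the sweep. The tool height and the force both put the plate at roughly half travel.
- **Final position:** the block's centre is at plate x = +78 mm, about 8 mm from touching the stop. It is 1 mm off the centre line and square within about 1°. Its top is at 113 mm, which means the plate is up again.
- **Bystanders:** the round lap is unmoved to within 1 mm. The arm hid the short block in the last top measurement. In the final scene picture it stands in its usual place, and nothing went near it.
- **Disagreements:** just before release the wrist force still read about 3 N upward plus about 2.6 N sideways, where I expected close to zero. This caused no visible shift of the block.

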